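# Set the vise's preload thumbscrew

## Task

Set the slide preload on the small bench vise: turn the thumbscrew on top of it clockwise until it bottoms firmly, finger-tight but not forced, then back it off one eighth of a turn and let go. The slip pointer under the screw is carried round with it and stays where the screw bottomed, so do not touch the pointer, and leave the other things on the shelf where they are.

Things in the scene. Friction and masses are not known exactly. Their poses are not given: they have to be found in the camera images.
- vise: Small grey bench vise fixed to the shelf. Origin on the shelf right under the thumbscrew's vertical axis; own z up, own +y towards the jaws. Housing under the screw 90 x 100 mm, with a round bare metal dial plate on top (94 mm across, top at 89 mm, eight marks 45 degrees apart); jaws 50 to 158 mm along +y, 95 mm high; crank bar out to 212 mm along +y. Only the thumbscrew stands higher than 95 mm.
- wing: The thumbscrew's steel wing, turning about the vertical axis. Origin on that axis at shelf height; own z up, own x along the wing to its long end. An upright flat bar 60 mm long (34 mm from the axis to the long end, 26 mm to the other), 10 mm thick, 108 to 140 mm above the shelf; under it a round collar 30 mm across, 95 to 104 mm.
- wing_grip (a point): Point on the screw's axis at 125 mm height, in the middle of the wing's height: where to pinch it from above, across its 10 mm thickness. The screw does not rise or sink. It turns with about 0.04 N m of friction and stays where it is left.
- wing_tip (a point): Middle of the end face of the wing's long end, 34 mm from the axis, at 125 mm height; own x points outwards along the wing.
- thumbscrew (a joint): Angle of the thumbscrew, rad, clockwise from above (tightening) positive. It bottoms 0.7 to 2.2 rad on from the start, at an unseen angle, different each time, found by feel: there the moment climbs 3 N m per rad of turning (a stiff washer). Firmly bottomed: 0.15 N m or more over its friction, held 0.2 s; above 0.6 N m it is forced. Let go there, it springs back a little, the pointer stays.
- pointer (a joint): Angle of the slip pointer, rad, clockwise positive, same scale as thumbscrew. A peg under the wing pushes it on: while carried, the two values agree to about 0.03 rad and the needle lies under the wing's long end. It stays when the screw is turned back, marking the tightest point reached, from which the eighth of a turn counts. At first it stands clockwise of the screw, short of the bottom.
- pointer_tip (a point): Tip of the slip pointer's thin dark needle, 48 mm from the screw's axis and 91 mm above the shelf, lying just over the dial plate; own x points outwards along the needle.
- ratchet: Bystander: black ratchet handle, 200 mm long, 24 mm high, lying behind the vise (on its side away from the robot).
- socket: Bystander: chrome spark plug socket, 25 mm across, 64 mm high, standing in front of the vise.
- gauge: Bystander: yellow tyre tread gauge, 100 mm long, 12 mm high, lying in front of the vise.
- funnel: Bystander: green plastic funnel standing mouth down, 104 mm across, 115 mm high.
- oil_bottle: Bystander: grey bottle, 62 mm across, 150 mm high.
- bolt_jar: Bystander: glass jar with a steel cap, 72 mm across, 85 mm high.
- feeler_tin: Bystander: flat metal tin 90 x 60 x 22 mm.

How it is judged:
By the outcome, as a careful person would: the job done as asked, in the order asked, and still so for the second after the job is handed in, with the robot touching nothing.
It also fails if it takes over 69 s, if anything falls off the work surface, if the arm or the gripper's body presses on something with over 40 N, if the wrist force passes 120 N, or if a joint passes its speed limit or range.

## Robot

A 6-joint arm with a two-finger parallel gripper is mounted at the origin on the work surface. World frame = base frame: x ahead of the robot, y to its left, z up, the work surface at z = 0. Lengths are in m, angles in rad, forces in N, time in s.
With the tool pointing down it reaches from about 0.35 to 0.85 m from the base axis. Payload 8.1 kg.
Tool frame: the origin (TCP) lies between the finger pads; the fingertips stand 8 mm ahead of it and the grasp point (between the pads) lies 11 mm behind it; z points along the fingers, y is the line along which they close (so a half turn about z gives the same grasp; the last joint's range is limited). The gripper opens to 85 mm and grips with 20 to 120 N. Pads are 22 mm wide; open, the fingers measure 114 mm over their backs; the gripper's body (76 mm by 85 mm) begins 54 mm behind the grasp point. The pads swing forward as they close: fully open they stand 13 mm farther back than shut.
Start: joints at [1.221, 0.13, 1.488, -0, 1.523, -0.085], TCP at [0.157, 0.579, 0.239] pointing down, gripper open.
Joint ranges: [-2.96, 2.96], [-0.89, 2.26], [0.02, 2.5], [-1.34, 4.48], [0, 2.73], [-2.66, 2.66]. Speed limits (rad/s): [2.39, 2.39, 2.79, 3.14, 3.14, 3.14].

## Interface

Orientations are given as a unit quaternion [w, x, y, z].
In Python, from bench import * gives the robot as it stands.
- The arm moves only by the tool play_rows, never from a script. Its argument "motion" is one flat list of numbers, 6 for each row, row after row: the shift along the world's x, y, z in units of 75 cm (1.0 is 75 cm), then the turn, a rotation vector about the world's x, y, z in units of 0.5 rad (1.0 is 0.5 rad). A call has exactly 8 rows; each row is the pose to reach, as a shift and turn from the pose commanded when the call began; what a row does not reach only later rows make up. A row lasts 1/8 s, in which the tool goes at most 62.5 mm and 10.7 degrees, less where a joint would pass 70% of its speed; a pose out of reach is approached as far as the arm can. A call with a number of a shift or a turn outside -1 to 1 is refused whole. A call with a gripper value outside its range is refused whole. "jaw" is the finger opening in mm, from 0 to 85.4, set as the call begins (left out, the last holds). The fingers move at their own pace and stop on an object; "squeeze" is the grip in N (left out, the last holds). Time passes only in rows, so rows that repeat a pose let the fingers close, or fill a call up. It gives the time, the measured TCP pose, the force, the opening and the grip force at its end, in the units of the state.
- get_state(): the state, without advancing time (a new reading comes with each control period).
- camera(name): name is "scene" or "top" or "wrist"; returns (picture, depth): 384x512x3 uint8, red, green, blue; 384x512 float32, m along the optical axis (not along the pixel's ray), 0 where there is no reading.
- camera_params(name): a dict with "K" (3x3 intrinsics, pixels), "k1" (the pictures are not rectified: a ray, as slopes to the right and down, at radius r is drawn at 1 + k1 r^2 times it, then the intrinsics apply), "pose" (4x4, takes a point from camera to world coordinates). Camera axes: x right, y up, looking along -z (the intrinsics and any distortion apply to the point x, -y, -z); pixel columns grow to the right and rows downward; lengths in m; the calibration is good to about 2 mm. A picture is of the moment at which its call begins: read the wrist's pose just before it. camera_params takes no time and is no camera call; for the wrist camera it gives the pose at the moment of the call.
- close_job(): hands the job in; it is judged then, once.
The state is a dict: "time": time; "joint_positions": joint angles; "joint_vel": joint speeds; "joint_torque": joint torques, N m; "tool_pos": TCP position; "orientation": TCP orientation; "force": force on the tool from outside, world axes, zero at the start; "wrist_torque": the same for the moment, N m; "opening": finger opening in m; "finger_force": force on a finger pad.
Only numpy, scipy, OpenCV 4.12 (cv2) and the standard library are available. Lean on these libraries where they do the work, as an engineer would, in place of code of your own. Each camera call takes 0.05 s, during which the arm holds its last target. There are 200 camera calls.

## Working session

There is one attempt and no reset: what is moved stays moved. The work goes in short steps, Python scripts to look and compute and a tool call to move; the robot and the scene stay as the last step left them, time stands still between calls to the robot, and variables do not carry over. Pictures are saved under pics/ and viewed, at most 10 in all, crops included, and the job is handed in when it is done.

Besides the shell and the picture viewer there is one more tool, called after "Call:" as a command line: name --argument value ..., lists and objects as JSON in quotes. play_rows: Moves the arm, as the interface text tells. Its arguments: {"type":"object","properties":{"motion":{"type":"array"},"jaw":{"type":"number"},"squeeze":{"type":"number"}},"required":["motion"]}

```bash
mkdir -p pics; cat > h.py <<'E'
from bench import *
import numpy as np, cv2
def shot(n,f=None):
    p=camera_params(n); im,d=camera(n)
    if f: cv2.imwrite('pics/'+f,im[:,:,::-1])
    return im,d,p
def ray(p,u,v):
    K=p['K'];x=(u-K[0][2])/K[0][0];y=(v-K[1][2])/K[1][1]
    a,b=x,y
    for _ in range(20):
        s=1+p['k1']*(a*a+b*b);a,b=x/s,y/s
    T=np.array(p['pose']);return T[:3,3],T[:3,:3]@np.array([a,-b,-1])
def onz(p,u,v,z):
    o,r=ray(p,u,v);return o+r*(z-o[2])/r[2]
def proj(p,X):
    T=np.array(p['pose']);c=T[:3,:3].T@(np.array(X)-T[:3,3]);a,b=c[0]/-c[2],-c[1]/-c[2]
    s=1+p['k1']*(a*a+b*b);K=p['K'];return K[0][0]*a*s+K[0][2],K[1][1]*b*s+K[1][2]
E
python3 - <<'E'
from h import *
for n in('scene','top','wrist'):
    im,d,p=shot(n,n+'0.png');print(n,np.round(p['pose'],3).tolist(),np.round(p['K'],1).tolist(),p['k1'])
print(get_state())
a=[cv2.imread('pics/%s0.png'%n) for n in('scene','top')]
E
```

```text
scene [[-0.864, -0.359, 0.353, 1.0], [0.504, -0.629, 0.592, 0.751], [0.009, 0.689, 0.725, 1.023], [0.0, 0.0, 0.0, 1.0]] [[447.6, 0.0, 255.3], [0.0, 447.6, 190.6], [0.0, 0.0, 1.0]] 0.01150409738909412
top [[0.005, 0.995, -0.1, 0.444], [-1.0, 0.003, -0.023, -0.009], [-0.023, 0.1, 0.995, 1.289], [0.0, 0.0, 0.0, 1.0]] [[347.5, 0.0, 256.1], [0.0, 347.5, 196.8], [0.0, 0.0, 1.0]] -0.020039396432053273
wrist [[0.261, -0.919, -0.297, 0.081], [0.965, 0.247, 0.082, 0.599], [-0.002, -0.308, 0.951, 0.373], [0.0, 0.0, 0.0, 1.0]] [[266.6, 0.0, 257.8], [0.0, 266.6, 192.6], [0.0, 0.0, 1.0]] -0.02374781848668974
{'time': 0.15, 'joint_positions': array([ 1.22055157e+00,  1.31028094e-01,  1.48902703e+00, -5.05145554e-07,
        1.52300626e+00, -8.54375322e-02]), 'joint_vel': array([ 0.00040424, -0.00185021, -0.0018126 ,  0.00084464,  0.00037235,
       -0.00196555]), 'joint_torque': array([ 3.17829981e-04, -5.70071375e+01, -5.01151550e+01, -2.56267576e-04,
        9.87452193e-03, -1.07960782e-04]), 'tool_pos': array([0.15689163, 0.57869522, 0.23846242]), 'orientation': array([-1.58466959e-04,  1.32017047e-01,  9.91247174e-01, -7.17066584e-04]), 'force': array([-0.54281412, -1.07710791,  0.36710366]), 'wrist_torque': array([-0.0162708 , -0.02069413,  0.00338478]), 'finger_force': 0.0, 'opening': 0.08511293420789103}
```

View pics/top0.png

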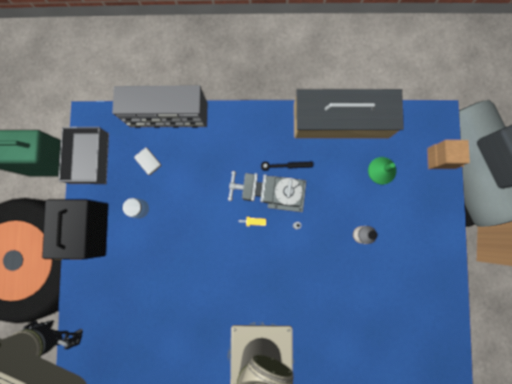

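View pics/scene0.png

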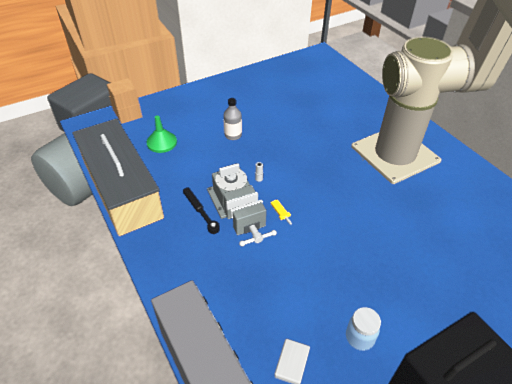

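The top view shows the vise dial at about (290,191), with the jaws to the left (+y). The ratchet lies at (290,165), the socket at (297,225) and the gauge at (255,222).

```bash
python3 - <<'E'
from h import *
p=camera_params('top');q=camera_params('scene')
print(onz(p,290,191,.089),onz(q,231,178,.1),onz(p,232,187,.06),onz(p,262,222,.01),onz(p,297,225,.064))
a=cv2.imread('pics/top0.png')[170:220,220:320];b=cv2.imread('pics/scene0.png')[155:205,195:295]
cv2.imwrite('pics/c0.png',np.vstack([cv2.resize(x,(600,300),interpolation=cv2.INTER_CUBIC) for x in(a,b)]))
E
```

```text
[ 0.58518711 -0.0984618   0.089     ] [ 0.58680616 -0.08286466  0.1       ] [0.60242116 0.10603286 0.06      ] [ 0.47961851 -0.00125558  0.01      ] [ 0.4681667  -0.12433027  0.064     ]
```

View pics/c0.png

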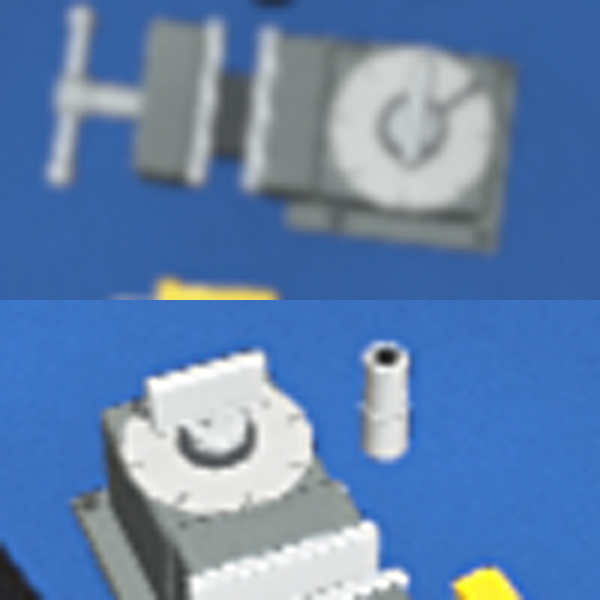

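The crop shows the dial centre at top pixel (288.7,191.3). The wing's long end points away from the robot (about +x), and the dark needle sits about 55° clockwise of it. I'll go above it with joint 6 wound to about -1.7, so one grasp covers the whole clockwise turn.

Call:
play_rows --motion '[0.08,-0.12,0.08,0,0,0.1,0.15,-0.23,0.08,0,0,0.2,0.22,-0.35,0.08,0,0,0.3,0.29,-0.46,0.08,0,0,0.4,0.36,-0.57,0.08,0,0,0.5,0.43,-0.68,0.08,0,0,0.53,0.5,-0.79,0.08,0,0,0.53,0.573,-0.9,0.08,0,0,0.53]' --jaw 85

```text
time: 1.15
tool_pos: [0.4204, 0.163, 0.2958]
orientation: [0.0, -0.0, 1.0, 0.0]
force: [0.8, 1.4, -0.2]
opening: 0.0854
finger_force: 0.0
```

Call:
play_rows --motion '[0,0,0,0,0,0,0,0,0,0,0,0,0,0,0,0,0,0,0,0,0,0,0,0,0,0,0,0,0,0,0,0,0,0,0,0,0,0,0,0,0,0,0,0,0,0,0,0]'

```text
time: 2.15
tool_pos: [0.4197, 0.1648, 0.2957]
orientation: [-0.0, -0.0, 1.0, 0.0]
force: [-0.9, 0.5, -0.2]
opening: 0.0845
finger_force: 0.0
```

```bash
python3 - <<'E'
from h import *
im,d,p=shot('wrist','w1.png');s=get_state();print(s['time'],s['joint_positions'],s['tool_pos'],s['orientation'],s['force'],s['wrist_torque'])
cv2.imwrite('pics/w1b.png',cv2.resize(im[:,:,::-1],(800,600),interpolation=cv2.INTER_CUBIC))
E
```

```text
2.2 [ 2.60357514e-01 -2.98261271e-01  1.79119859e+00 -1.29692042e-05
  1.64861180e+00 -1.31056791e+00] [0.41978727 0.16481412 0.29573409] [ 2.26982500e-05 -6.40440662e-05  9.99999998e-01 -6.44990105e-07] [-0.25211459  0.50922441 -0.34706553] [-0.00631012  0.00054461 -0.02295774]
```

View pics/w1b.png

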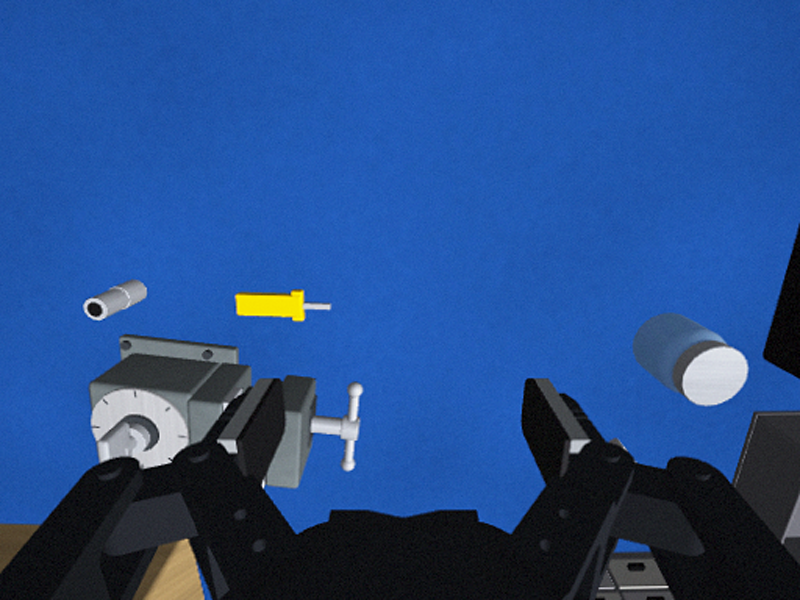

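The wrist view shows the vise at lower left, with the dial at about (140,425). The long wing end points down the image (+x). I'll finish the approach.

Call:
play_rows --motion '[0.05,-0.08,0,0,0,0,0.1,-0.16,0,0,0,0,0.15,-0.24,0,0,0,0,0.2,-0.3,0,0,0,0,0.22,-0.347,0,0,0,0,0.22,-0.347,0,0,0,0,0.22,-0.347,0,0,0,0,0.22,-0.347,0,0,0,0]'

```text
time: 3.2
tool_pos: [0.5845, -0.0943, 0.2961]
orientation: [0.0, -0.001, 1.0, 0.0]
force: [0.8, 0.4, 0.1]
opening: 0.0852
finger_force: 0.0
```

```bash
python3 - <<'E'
from h import *
im,d,p=shot('wrist','w2.png');s=get_state();print(s['time'],s['joint_positions'],s['tool_pos'],s['orientation'],s['force'],s['wrist_torque'])
np.savez('w2.npz',im=im,d=d,pose=p['pose'])
cv2.imwrite('pics/w2b.png',cv2.resize(im[180:384,130:402,::-1],(800,600),interpolation=cv2.INTER_CUBIC))
E
```

```text
3.25 [-2.46495192e-01  9.16956249e-02  1.42688871e+00  1.95434351e-04
  1.62231221e+00 -1.81900165e+00] [ 0.58458584 -0.09422113  0.2962144 ] [ 3.61357202e-04 -8.60129048e-04  9.99999565e-01  9.39868269e-06] [0.14873657 0.11041058 0.51856782] [-0.03875704 -0.00422824  0.0253073 ]
```

View pics/w2b.png

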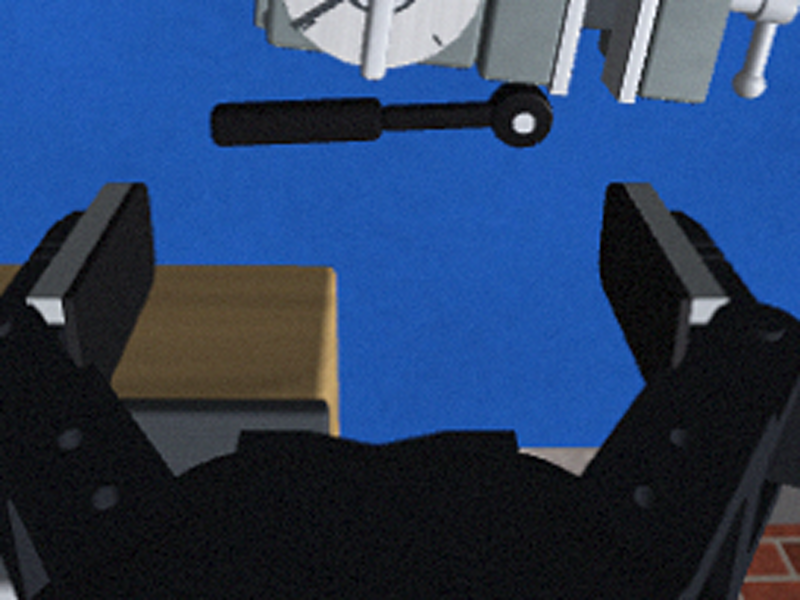

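The wing and dial are at the top of this crop, near full-image pixel (260,190). I'll measure the wing top from depth points at its known height and the dial from its bright blob.

```bash
cat > meas.py <<'E'
from h import *
def meas(im,d,p):
    K=p['K'];h,w=d.shape
    u,v=np.meshgrid(np.arange(w,dtype=float),np.arange(h,dtype=float))
    a=cv2.undistortPoints(np.stack([u.ravel(),v.ravel()],1)[:,None],np.array(K),np.array([p['k1'],0,0,0]))[:,0]
    T=np.array(p['pose']);P=np.stack([a[:,0],-a[:,1],-np.ones(len(a))],1)*d.ravel()[:,None]
    P=(P@T[:3,:3].T+T[:3,3]).reshape(h,w,3);return P
E
python3 - <<'E'
from meas import *
z=np.load('w2.npz');im,d=z['im'],z['d'];p=camera_params('wrist');p['pose']=z['pose']
P=meas(im,d,p);near=np.hypot(P[...,0]-.585,P[...,1]+.095)<.06
hsv=cv2.cvtColor(im,cv2.COLOR_RGB2HSV)
top=near&(P[...,2]>.132)&(P[...,2]<.146)
n,l,st,c=cv2.connectedComponentsWithStats(top.astype(np.uint8));k=1+st[1:,4].argmax();top=l==k
uv=np.argwhere(top)[:,::-1].astype(float)
Q=np.array([onz(p,*x,.140)[:2] for x in uv])
(cx,cy),(w,h),_=r=cv2.minAreaRect(Q.astype(np.float32)*1000);print('wing rect mm',r,'z',np.median(P[top][:,2]),len(Q))
bp=cv2.boxPoints(r);print(bp)
e=Q-Q.mean(0);U=np.linalg.svd(e,full_matrices=False)[2][0];print('dir deg',np.degrees(np.arctan2(U[1],U[0])),Q.mean(0))
dial=near&(abs(P[...,2]-.089)<.005)&(hsv[...,2]>140)&(hsv[...,1]<50)
Q=np.array([onz(p,*x,.089)[:2] for x in np.argwhere(dial)[:,::-1].astype(float)])
print('dial',cv2.minEnclosingCircle(Q.astype(np.float32)*1000),len(Q))
nd=near&(abs(P[...,2]-.091)<.005)&(hsv[...,2]<90)
Q=P[nd];b=Q[:,:2]*1000;print('dark',len(b));
print(np.round(b[::max(1,len(b)//25)]).tolist())
cv2.imwrite('pics/w2c.png',cv2.resize(im[110:240,170:340,::-1],(780,596),interpolation=cv2.INTER_CUBIC))
E
```

```text
wing rect mm ((586.9989013671875, -93.0967025756836), (9.904558181762695, 59.6911735534668), 82.67242431640625) z 0.13978310172829334 442
[[ 556.7654   -94.20197]
 [ 615.9691  -101.8151 ]
 [ 617.2324   -91.99143]
 [ 558.0287   -84.3783 ]]
dir deg -7.196041479393492 [ 0.58603778 -0.09295178]
dial ((581.3565673828125, -86.8878402709961), 54.97642517089844) 3018
dark 343
[[538.0, -99.0], [568.0, -102.0], [569.0, -98.0], [570.0, -98.0], [571.0, -99.0], [573.0, -101.0], [574.0, -103.0], [575.0, -80.0], [576.0, -76.0], [579.0, -41.0], [579.0, -39.0], [582.0, -107.0], [583.0, -42.0], [585.0, -108.0], [587.0, -41.0], [590.0, -74.0], [592.0, -76.0], [595.0, -111.0], [596.0, -107.0], [597.0, -43.0], [600.0, -118.0], [602.0, -120.0], [604.0, -45.0], [606.0, -124.0], [607.0, -43.0], [613.0, -45.0], [619.0, -46.0]]
```

View pics/w2c.png

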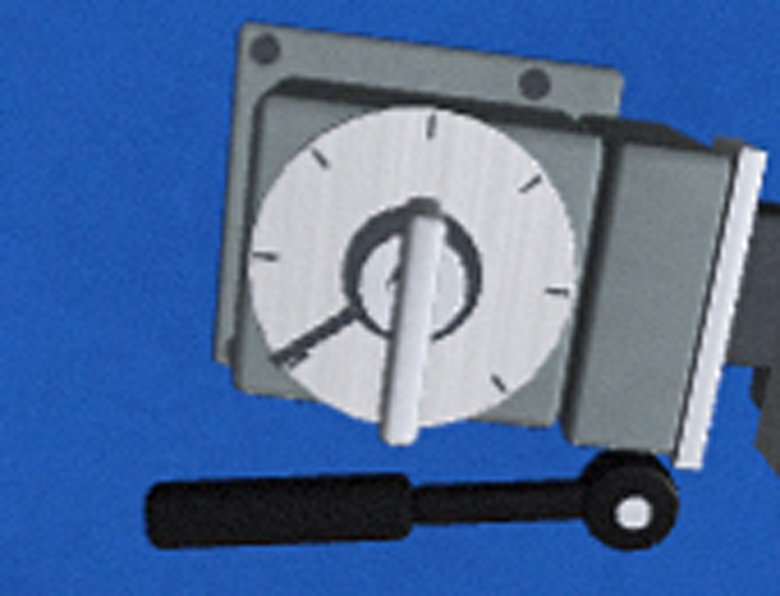

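The wing lies along -7.3°, with its rectangle centred at (587,-93) mm. The needle is about 46° clockwise of it. A quick check of the axis against the dial's circle tells me which end is the long one.

```bash
python3 - <<'E'
from h import *
z=np.load('w2.npz');p=camera_params('wrist');p['pose']=z['pose']
# opposite dial-rim points from the crop
f=lambda x,y:onz(p,170+x*170/780,110+y*130/596,.089)[:2]*1000
a,b,c,e=f(250,262),f(575,278),f(430,108),f(400,425)
print(a,b,c,e,(a+b)/2,(c+e)/2)
E
```

```text
[ 581.53164991 -137.94954433] [585.9697614  -45.00379862] [538.23148987 -87.00348365] [630.94684397 -95.05579024] [583.75070566 -91.47667148] [584.58916692 -91.02963695]
```

Call:
play_rows --motion '[-0.002,0.002,-0.05,0,0,-0.1,-0.002,0.002,-0.1,0,0,-0.2,-0.002,0.002,-0.12,0,0,-0.254,-0.002,0.002,-0.14,0,0,-0.254,-0.002,0.002,-0.14,0,0,-0.254,-0.002,0.002,-0.14,0,0,-0.254,-0.002,0.002,-0.14,0,0,-0.254,-0.002,0.002,-0.14,0,0,-0.254]' --jaw 50

```text
time: 4.25
tool_pos: [0.5837, -0.0941, 0.1915]
orientation: [0.001, 0.063, 0.998, -0.0]
force: [-0.4, -0.5, -0.1]
opening: 0.0499
finger_force: 0.0
```

The dial centre is (584,-91), which agrees with the +x long-end axis. Descending to pinch height.

Call:
play_rows --motion '[0,0.0025,-0.02,0,0,0,0,0.0025,-0.04,0,0,0,0,0.0025,-0.06,0,0,0,0,0.0025,-0.08,0,0,0,0,0.0025,-0.099,0,0,0,0,0.0025,-0.099,0,0,0,0,0.0025,-0.099,0,0,0,0,0.0025,-0.099,0,0,0]' --jaw 50

```text
time: 5.25
tool_pos: [0.5839, -0.0922, 0.1174]
orientation: [0.001, 0.063, 0.998, -0.0]
force: [0.3, -0.7, 0.8]
opening: 0.0502
finger_force: 0.0
```

Call:
play_rows --motion '[0,0,0,0,0,0,0,0,0,0,0,0,0,0,0,0,0,0,0,0,0,0,0,0,0,0,0,0,0,0,0,0,0,0,0,0,0,0,0,0,0,0,0,0,0,0,0,0]' --jaw 4 --squeeze 60

```text
time: 6.25
tool_pos: [0.5835, -0.092, 0.117]
orientation: [0.0, 0.063, 0.998, -0.0]
force: [-2.0, 0.6, 5.1]
opening: 0.0104
finger_force: 58.7
```

```bash
cat > st.py <<'E'
from bench import *
import numpy as np
s=get_state();q=s['orientation']
R=np.degrees(2*np.arctan2(q[1],q[2])) # tool x along -? ; yaw of the wing = -R
print(round(s['time'],2),'wing deg',-R.round(2),'J6',s['joint_positions'][5].round(3),'pos',s['tool_pos'].round(4),'F',s['force'].round(2),'M',s['wrist_torque'].round(3),'open',s['opening'].round(4),'ff',s['finger_force'])
E
python3 st.py
```

```text
Traceback (most recent call last):
  File "st.py", line 5, in <module>
    print(round(s['time'],2),'wing deg',-R.round(2),'J6',s['joint_positions'][5].round(3),'pos',s['tool_pos'].round(4),'F',s['force'].round(2),'M',s['wrist_torque'].round(3),'open',s['opening'].round(4),'ff',s['finger_force'])
                                                                                                                                                                                     ^^^^^^^^^^^^^^^^^^
AttributeError: 'float' object has no attribute 'round'
```

```bash
sed -i "s/s\['opening'\].round(4)/s['opening']/" st.py; python3 st.py
```

```text
6.25 wing deg -7.26 J6 -1.687 pos [ 0.5835 -0.092   0.117 ] F [-2.01  0.61  5.14] M [ 0.182  0.264 -0.017] open 0.010369329570431872 ff 58.73792052268982
```

Call:
play_rows --motion '[0,0,0,0,0,-0.15,0,0,0,0,0,-0.3,0,0,0,0,0,-0.45,0,0,0,0,0,-0.6,0,0,0,0,0,-0.75,0,0,0,0,0,-0.9,0,0,0,0,0,-1,0,0,0,0,0,-1]'

```text
time: 7.25
tool_pos: [0.5837, -0.0917, 0.117]
orientation: [0.0, 0.309, 0.951, 0.0]
force: [-1.2, 2.3, 6.3]
opening: 0.0105
finger_force: 58.9
```

```bash
python3 st.py
```

```text
7.25 wing deg -35.95 J6 -1.187 pos [ 0.5837 -0.0917  0.117 ] F [-1.22  2.32  6.35] M [ 0.377  0.121 -0.026] open 0.010497585899913982 ff 58.91012191772461
```

Call:
play_rows --motion '[0,0,0,0,0,-0.1,0,0,0,0,0,-0.2,0,0,0,0,0,-0.3,0,0,0,0,0,-0.4,0,0,0,0,0,-0.5,0,0,0,0,0,-0.54,0,0,0,0,0,-0.54,0,0,0,0,0,-0.54]'

```text
time: 8.25
tool_pos: [0.5838, -0.0915, 0.117]
orientation: [0.0, 0.433, 0.901, 0.001]
force: [0.5, 4.9, 5.1]
opening: 0.0105
finger_force: 58.9
```

```bash
python3 st.py
```

```text
8.25 wing deg -51.34 J6 -0.918 pos [ 0.5838 -0.0915  0.117 ] F [0.49 4.88 5.06] M [ 0.609  0.023 -0.003] open 0.010549702634237412 ff 58.915480971336365
```

Call:
play_rows --motion '[0,0,0,0,0,-0.04,0,0,0,0,0,-0.08,0,0,0,0,0,-0.12,0,0,0,0,0,-0.16,0,0,0,0,0,-0.2,0,0,0,0,0,-0.2,0,0,0,0,0,-0.2,0,0,0,0,0,-0.2]'

```text
time: 9.25
tool_pos: [0.5839, -0.0915, 0.117]
orientation: [0.0, 0.478, 0.879, 0.001]
force: [1.0, 4.0, 5.2]
opening: 0.0104
finger_force: 58.9
```

```bash
python3 st.py
```

```text
9.25 wing deg -57.07 J6 -0.818 pos [ 0.5839 -0.0915  0.117 ] F [1.04 4.04 5.25] M [ 0.657 -0.049 -0.024] open 0.01041986479727647 ff 58.89574885368347
```

```bash
sed -i "s/'open',/'T6',s['joint_torque'][5].round(3),'open',/" st.py; python3 st.py
```

```text
9.25 wing deg -57.07 J6 -0.818 pos [ 0.5839 -0.0915  0.117 ] F [1.04 4.04 5.25] M [ 0.657 -0.049 -0.024] T6 -0.037 open 0.01041986479727647 ff 58.89574885368347
```

Call:
play_rows --motion '[0,0,0,0,0,-0.03,0,0,0,0,0,-0.06,0,0,0,0,0,-0.09,0,0,0,0,0,-0.12,0,0,0,0,0,-0.15,0,0,0,0,0,-0.17,0,0,0,0,0,-0.19,0,0,0,0,0,-0.2]'

```text
time: 10.25
tool_pos: [0.5839, -0.0915, 0.117]
orientation: [0.0, 0.521, 0.853, 0.001]
force: [1.2, 3.8, 5.6]
opening: 0.01
finger_force: 58.9
```

```bash
python3 st.py
```

```text
10.25 wing deg -62.82 J6 -0.717 pos [ 0.5839 -0.0915  0.117 ] F [1.18 3.81 5.64] M [ 0.67  -0.099  0.088] T6 0.009 open 0.010032029541916536 ff 58.888601660728455
```

Call:
play_rows --motion '[0,0,0,0,0,-0.03,0,0,0,0,0,-0.06,0,0,0,0,0,-0.09,0,0,0,0,0,-0.12,0,0,0,0,0,-0.15,0,0,0,0,0,-0.17,0,0,0,0,0,-0.19,0,0,0,0,0,-0.2]'

```text
time: 11.25
tool_pos: [0.584, -0.0914, 0.117]
orientation: [0.0, 0.563, 0.826, 0.001]
force: [1.4, 5.7, 4.3]
opening: 0.0104
finger_force: 58.9
```

```bash
python3 st.py
```

```text
11.25 wing deg -68.56 J6 -0.617 pos [ 0.584  -0.0914  0.117 ] F [1.43 5.75 4.34] M [ 0.849 -0.272 -0.012] T6 0.009 open 0.010371624054430342 ff 58.900405168533325
```

```bash
cat > st2.py <<'E'
from bench import *
import numpy as np
m=[]
for i in range(4):
    if i: camera('top')
    s=get_state();m.append((s['wrist_torque'][2],s['joint_torque'][5]))
q=s['orientation']
print(round(s['time'],2),'wing deg',-np.degrees(2*np.arctan2(q[1],q[2])).round(2),'J6',s['joint_positions'][5].round(3),'F',s['force'].round(1),'Mz,T6',np.round(m,3).tolist(),np.mean(m,0).round(3))
E
python3 st2.py
```

```text
11.4 wing deg -68.55 J6 -0.617 F [1.1 4.3 5.5] Mz,T6 [[-0.012, 0.009], [-0.0, 0.001], [-0.101, 0.052], [-0.059, -0.008]] [-0.043  0.014]
```

Call:
play_rows --motion '[0,0,0,0,0,-0.03,0,0,0,0,0,-0.06,0,0,0,0,0,-0.09,0,0,0,0,0,-0.12,0,0,0,0,0,-0.15,0,0,0,0,0,-0.17,0,0,0,0,0,-0.19,0,0,0,0,0,-0.2]'

```text
time: 12.4
tool_pos: [0.5841, -0.0914, 0.117]
orientation: [0.0, 0.604, 0.797, 0.001]
force: [1.4, 5.0, 4.5]
opening: 0.0104
finger_force: 58.9
```

```bash
python3 st2.py
```

```text
12.55 wing deg -74.28 J6 -0.517 F [2.5 5.3 4. ] Mz,T6 [[0.042, 0.01], [0.011, 0.001], [-0.116, 0.052], [-0.037, -0.005]] [-0.025  0.014]
```

Call:
play_rows --motion '[0,0,0,0,0,-0.03,0,0,0,0,0,-0.06,0,0,0,0,0,-0.09,0,0,0,0,0,-0.12,0,0,0,0,0,-0.15,0,0,0,0,0,-0.17,0,0,0,0,0,-0.19,0,0,0,0,0,-0.2]'

```text
time: 13.55
tool_pos: [0.5841, -0.0914, 0.117]
orientation: [0.0, 0.643, 0.766, 0.001]
force: [2.7, 5.0, 4.9]
opening: 0.0101
finger_force: 58.8
```

```bash
python3 st2.py
```

```text
13.7 wing deg -80.01 J6 -0.417 F [1.5 5.  4.5] Mz,T6 [[-0.006, 0.01], [0.038, 0.001], [-0.037, 0.052], [-0.06, -0.004]] [-0.016  0.015]
```

Call:
play_rows --motion '[0,0,0,0,0,-0.03,0,0,0,0,0,-0.06,0,0,0,0,0,-0.09,0,0,0,0,0,-0.12,0,0,0,0,0,-0.15,0,0,0,0,0,-0.17,0,0,0,0,0,-0.19,0,0,0,0,0,-0.2]'

```text
time: 14.7
tool_pos: [0.5842, -0.0914, 0.117]
orientation: [0.0, 0.68, 0.733, 0.001]
force: [2.9, 4.2, 4.4]
opening: 0.0104
finger_force: 58.8
```

```bash
python3 st2.py
```

```text
14.85 wing deg -85.74 J6 -0.317 F [3.7 5.8 4.7] Mz,T6 [[0.039, 0.01], [0.019, 0.001], [0.021, 0.052], [-0.081, -0.003]] [-0.     0.015]
```

Call:
play_rows --motion '[0,0,0,0,0,-0.03,0,0,0,0,0,-0.06,0,0,0,0,0,-0.09,0,0,0,0,0,-0.12,0,0,0,0,0,-0.15,0,0,0,0,0,-0.17,0,0,0,0,0,-0.19,0,0,0,0,0,-0.2]'

```text
time: 15.85
tool_pos: [0.5843, -0.0914, 0.117]
orientation: [0.001, 0.716, 0.698, 0.001]
force: [3.8, 5.0, 3.7]
opening: 0.0105
finger_force: 58.8
```

```bash
python3 st2.py
```

```text
16.0 wing deg -91.47 J6 -0.217 F [3.9 4.7 4.4] Mz,T6 [[0.06, 0.01], [0.03, 0.001], [0.008, 0.052], [-0.016, -0.003]] [0.02  0.015]
```

Call:
play_rows --motion '[0,0,0,0,0,-0.03,0,0,0,0,0,-0.06,0,0,0,0,0,-0.09,0,0,0,0,0,-0.12,0,0,0,0,0,-0.15,0,0,0,0,0,-0.17,0,0,0,0,0,-0.19,0,0,0,0,0,-0.2]'

```text
time: 17.0
tool_pos: [0.5844, -0.0914, 0.117]
orientation: [0.001, 0.75, 0.661, 0.001]
force: [3.7, 5.2, 3.5]
opening: 0.0104
finger_force: 58.8
```

```bash
python3 st2.py
```

```text
17.15 wing deg -97.19 J6 -0.117 F [3.9 4.2 4.4] Mz,T6 [[0.061, 0.009], [0.051, 0.001], [0.008, 0.052], [-0.037, -0.004]] [0.02  0.015]
```

Call:
play_rows --motion '[0,0,0,0,0,-0.03,0,0,0,0,0,-0.06,0,0,0,0,0,-0.09,0,0,0,0,0,-0.12,0,0,0,0,0,-0.15,0,0,0,0,0,-0.17,0,0,0,0,0,-0.19,0,0,0,0,0,-0.2]'

```text
time: 18.15
tool_pos: [0.5844, -0.0914, 0.117]
orientation: [0.001, 0.782, 0.623, 0.001]
force: [4.4, 4.3, 3.4]
opening: 0.0098
finger_force: 58.7
```

```bash
python3 st2.py
```

```text
18.3 wing deg -102.93 J6 -0.017 F [4.2 4.6 3.4] Mz,T6 [[0.022, 0.009], [0.044, 0.001], [0.01, 0.052], [-0.04, -0.006]] [0.009 0.014]
```

Call:
play_rows --motion '[0,0,0,0,0,-0.03,0,0,0,0,0,-0.06,0,0,0,0,0,-0.09,0,0,0,0,0,-0.12,0,0,0,0,0,-0.15,0,0,0,0,0,-0.17,0,0,0,0,0,-0.19,0,0,0,0,0,-0.2]'

```text
time: 19.3
tool_pos: [0.5845, -0.0914, 0.117]
orientation: [0.001, 0.812, 0.583, 0.001]
force: [4.9, 5.3, 3.0]
opening: 0.0101
finger_force: 58.7
```

```bash
python3 st2.py
```

```text
19.45 wing deg -108.65 J6 0.083 F [4.7 4.  3.5] Mz,T6 [[-0.004, 0.009], [-0.02, 0.001], [-0.039, 0.052], [-0.022, -0.008]] [-0.021  0.013]
```

Call:
play_rows --motion '[0,0,0,0,0,-0.03,0,0,0,0,0,-0.06,0,0,0,0,0,-0.09,0,0,0,0,0,-0.12,0,0,0,0,0,-0.15,0,0,0,0,0,-0.17,0,0,0,0,0,-0.19,0,0,0,0,0,-0.2]'

```text
time: 20.45
tool_pos: [0.5846, -0.0915, 0.1171]
orientation: [0.001, 0.841, 0.542, 0.001]
force: [5.3, 4.4, 3.0]
opening: 0.0106
finger_force: 58.6
```

```bash
python3 st2.py; python3 - <<'E'
from h import *
im,d,p=shot('wrist')
cv2.imwrite('pics/w3.png',cv2.resize(im[:,:,::-1],(800,600)))
E
```

```text
20.6 wing deg -114.38 J6 0.183 F [5.8 4.6 3.3] Mz,T6 [[0.098, 0.042], [0.08, 0.034], [0.012, 0.084], [-0.022, 0.02]] [0.042 0.045]
```

View pics/w3.png

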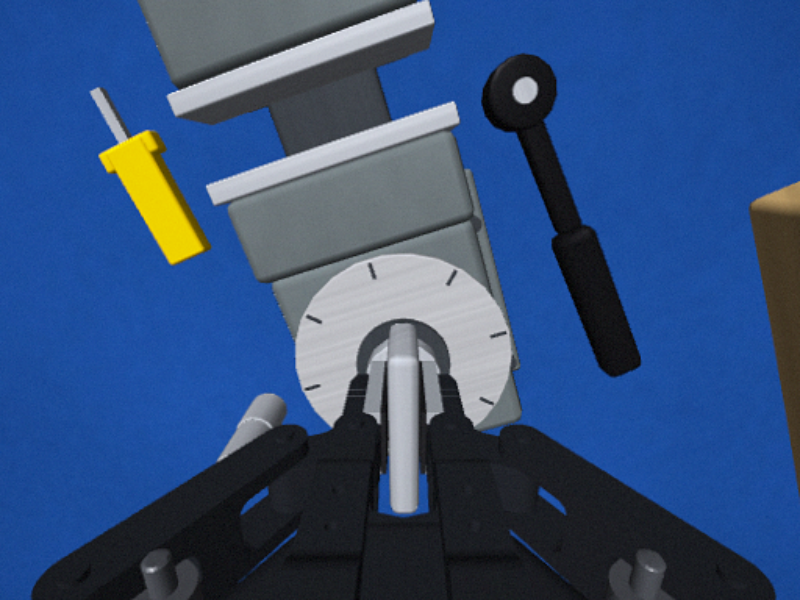

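The wing sits squarely between the pads and has turned with them; the needle is hidden under its long end. T6 has just risen by 0.033 above its repeating pattern, so the washer has been reached. Another 0.08 rad next.

Call:
play_rows --motion '[0,0,0,0,0,-0.03,0,0,0,0,0,-0.06,0,0,0,0,0,-0.09,0,0,0,0,0,-0.12,0,0,0,0,0,-0.15,0,0,0,0,0,-0.16,0,0,0,0,0,-0.16,0,0,0,0,0,-0.16]'

```text
time: 21.65
tool_pos: [0.5847, -0.0915, 0.1171]
orientation: [0.001, 0.861, 0.508, 0.002]
force: [5.1, 4.7, 1.4]
opening: 0.0102
finger_force: 58.6
```

```bash
python3 st2.py
```

```text
21.8 wing deg -118.96 J6 0.262 F [6.6 4.1 1.9] Mz,T6 [[0.083, 0.085], [0.057, 0.084], [0.116, 0.084], [0.047, 0.084]] [0.076 0.084]
```

Call:
play_rows --motion '[0,0,0,0,0,-0.03,0,0,0,0,0,-0.06,0,0,0,0,0,-0.09,0,0,0,0,0,-0.1,0,0,0,0,0,-0.1,0,0,0,0,0,-0.1,0,0,0,0,0,-0.1,0,0,0,0,0,-0.1]'

```text
time: 22.8
tool_pos: [0.5848, -0.0915, 0.117]
orientation: [0.001, 0.874, 0.486, 0.002]
force: [7.2, 3.9, 1.5]
opening: 0.0102
finger_force: 58.6
```

```bash
python3 st2.py
```

```text
22.95 wing deg -121.82 J6 0.312 F [6.1 5.2 0.9] Mz,T6 [[0.127, 0.139], [0.173, 0.139], [0.115, 0.139], [0.133, 0.139]] [0.137 0.139]
```

Torque now climbs only about 1.1 N m/rad, so the wing yields a little in the pads. I'll squeeze harder and look again.

Call:
play_rows --motion '[0,0,0,0,0,0,0,0,0,0,0,0,0,0,0,0,0,0,0,0,0,0,0,0,0,0,0,0,0,-0.02,0,0,0,0,0,-0.04,0,0,0,0,0,-0.04,0,0,0,0,0,-0.04]' --squeeze 110

```text
time: 23.95
tool_pos: [0.5848, -0.0916, 0.1172]
orientation: [0.001, 0.879, 0.477, 0.002]
force: [6.0, 4.1, 2.6]
opening: 0.0088
finger_force: 107.7
```

```bash
python3 st2.py
```

```text
24.1 wing deg -122.96 J6 0.332 F [5.5 4.3 2.5] Mz,T6 [[0.203, 0.219], [0.231, 0.217], [0.244, 0.217], [0.224, 0.217]] [0.225 0.217]
```

Call:
play_rows --motion '[0,0,0,0,0,-0.02,0,0,0,0,0,-0.04,0,0,0,0,0,-0.06,0,0,0,0,0,-0.08,0,0,0,0,0,-0.1,0,0,0,0,0,-0.1,0,0,0,0,0,-0.1,0,0,0,0,0,-0.1]'

```text
time: 25.1
tool_pos: [0.5849, -0.0916, 0.1172]
orientation: [0.001, 0.89, 0.455, 0.002]
force: [6.4, 3.0, 2.7]
opening: 0.0084
finger_force: 107.8
```

```bash
python3 st2.py
```

```text
25.25 wing deg -125.82 J6 0.382 F [6.3 4.  1.8] Mz,T6 [[0.253, 0.273], [0.274, 0.273], [0.271, 0.273], [0.273, 0.273]] [0.268 0.273]
```

Measured torque is 0.27 N m, about 0.23 over friction, and it was held well beyond 0.2 s: firmly bottomed and not forced. Next I back off most of the way, then measure wing against needle.

Call:
play_rows --motion '[0,0,0,0,0,0.12,0,0,0,0,0,0.24,0,0,0,0,0,0.36,0,0,0,0,0,0.48,0,0,0,0,0,0.6,0,0,0,0,0,0.72,0,0,0,0,0,0.86,0,0,0,0,0,1]'

```text
time: 26.25
tool_pos: [0.5844, -0.0914, 0.1172]
orientation: [0.001, 0.749, 0.662, 0.001]
force: [3.8, 5.0, 5.1]
opening: 0.0083
finger_force: 107.9
```

Call:
play_rows --motion '[0,0,0,0,0,0.12,0,0,0,0,0,0.24,0,0,0,0,0,0.36,0,0,0,0,0,0.48,0,0,0,0,0,0.6,0,0,0,0,0,0.7,0,0,0,0,0,0.74,0,0,0,0,0,0.74]'

```text
time: 27.25
tool_pos: [0.5841, -0.0914, 0.1172]
orientation: [0.001, 0.615, 0.788, 0.001]
force: [2.4, 4.7, 4.7]
opening: 0.0085
finger_force: 108.1
```

```bash
python3 st2.py; python3 - <<'E'
from meas import *
im,d,p=shot('wrist');np.savez('w4.npz',im=im,d=d,pose=p['pose'])
P=meas(im,d,p)
rr=np.hypot(P[...,0]-.5835,P[...,1]+.092)
hsv=cv2.cvtColor(im,cv2.COLOR_RGB2HSV)
top=(rr<.05)&(P[...,2]>.134)&(P[...,2]<.146)&(hsv[...,2]>120)
n,l,st,c=cv2.connectedComponentsWithStats(top.astype(np.uint8));top=l==1+st[1:,4].argmax()
Q=np.array([onz(p,*x,.140)[:2] for x in np.argwhere(top)[:,::-1].astype(float)])*1000
print('wing',cv2.minAreaRect(Q.astype(np.float32)),len(Q))
v,u=np.where(top);print('px box',u.min(),u.max(),v.min(),v.max())
cv2.imwrite('pics/w4.png',cv2.resize(im[180:330,160:360,::-1],(800,600),interpolation=cv2.INTER_CUBIC))
E
```

```text
27.4 wing deg -75.99 J6 -0.487 F [1.6 5.4 5.7] Mz,T6 [[0.047, -0.134], [0.013, -0.01], [0.001, 0.03], [0.063, 0.04]] [ 0.031 -0.019]
wing ((585.27197265625, -93.6793212890625), (8.999488830566406, 60.57283020019531), 14.188636779785156) 1778
px box 249 267 223 327
```

View pics/w4.png

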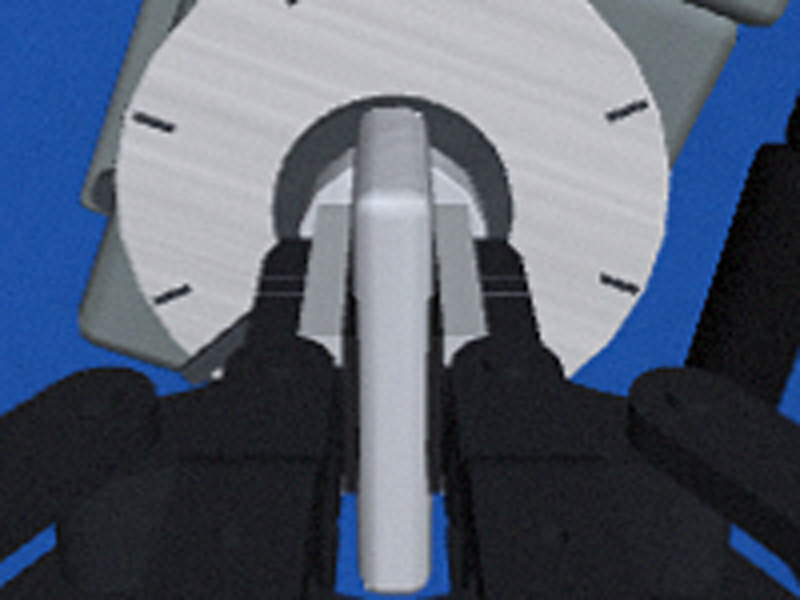

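The wing is square in the pads at -75.8°. The needle shows at crop (185-250, 320-378), partly hidden by the finger. I'll estimate its angle against the dial marks.

```bash
python3 - <<'E'
from h import *
z=np.load('w4.npz');im=z['im'];p=camera_params('wrist');p['pose']=z['pose']
f=lambda x,y,h=.089:onz(p,160+x/4-.4,180+y/4-.4,h)[:2]*1000
A,B,C,D=f(152,123),f(620,285),f(625,110),f(172,295)
M=np.c_[B-A,-(D-C)];t=np.linalg.solve(M,C-A);c=A+t[0]*(B-A);print('centre',c,[np.linalg.norm(x-c).round(1) for x in(A,B,C,D)])
for q in((185,372),(215,352),(240,333),(250,318),(248,345)):
    v=f(*q,.091)-c;print(q,np.degrees(np.arctan2(v[1],v[0])).round(1),np.linalg.norm(v).round(1))
g=cv2.cvtColor(im,cv2.COLOR_RGB2GRAY);print(g[258:278,200:226])
E
```

```text
centre [584.42058571 -92.70597947] [np.float64(42.1), np.float64(42.6), np.float64(42.1), np.float64(41.8)]
(185, 372) -125.1 48.0
(215, 352) -124.4 41.2
(240, 333) -124.1 35.2
(250, 318) -125.9 31.8
(248, 345) -119.9 36.0
[[188 183 182 183 186 189 188 185 187 183 184 181 186 184 185 184 183 182
  187 191 166  94  35  28  28  31]
 [169 193 185 183 184 185 184 187 192 191 187 185 186 179 186 185 187 187
  193 144  61  36  30  27  29  28]
 [150 183 189 187 187 184 185 180 183 188 186 190 188 185 184 184 185 194
  144  60  39  57  39  33  32  32]
 [123 164 183 186 182 185 186 187 186 182 187 183 187 188 193 191 193 145
   59  52  63  53  45  34  26  26]
 [110 124 165 188 182 186 186 181 183 189 183 184 183 186 188 162  87  35
   61  69  64  49  31  31  33  31]
 [110 106 148 180 178 180 178 180 184 185 183 186 188 192 143  61  33  59
   63  64  62  45  29  24  31  27]
 [115 110 124 164 185 183 177 178 178 181 182 190 190 143  65  44  63  63
   58  64  60  38  29  33  31  33]
 [112 113 113 123 165 187 183 181 179 180 182 184 142  61  43  64  65  62
   60  66  59  40  33  25  32  27]
 [118
[... 603 characters left out ...]
66  39  30
   33  32  31  37  30  32  23  27]
 [ 70  59  62  51  51  51  60  64  63  61  61  64  65  86 139 101  41  25
   32  27  30  31  29  32  24  27]
 [ 80  70  74  73  63  67  69  59  62  65  68  63  79 169 195 118  23  27
   29  29  27  36  24  31  28  26]
 [ 70  75  77  70  72  54  55  63  60  62  67  62  69 110 114  63  29  31
   24  29  28  33  31  28  33  28]
 [ 77  75  74  77  73  69  67  63  67  67  55  51  45  27  21  25  30  26
   29  27  30  28  29  30  27  28]
 [ 73  74  71  73  70  73  74  60  60  63  52  37  25  25  24  30  24  32
   32  31  33  29  31  28  30  29]
 [ 81  77  72  70  75  69  59  48  38  24  25  32  29  30  30  30  31  31
   29  32  24  32  34  27  39  29]]
```

The needle is between -121° and -125°, so the target is roughly -76° to -80°. I'll nudge to the middle, release, lift, and take a clean look.

Call:
play_rows --motion '[0,0,0,0,0,-0.03,0,0,0,0,0,-0.05,0,0,0,0,0,-0.05,0,0,0,0,0,-0.05,0,0,0,0,0,-0.05,0,0,0,0,0,-0.05,0,0,0,0,0,-0.05,0,0,0,0,0,-0.05]'

```text
time: 28.45
tool_pos: [0.5842, -0.0914, 0.1172]
orientation: [0.001, 0.625, 0.78, 0.001]
force: [1.5, 5.0, 5.9]
opening: 0.0082
finger_force: 108.0
```

Call:
play_rows --motion '[0,0,0,0,0,0,0,0,0,0,0,0,0,0,0,0,0,0,0,0,0,0,0,0,0,0,0,0,0,0,0,0,0,0,0,0,0,0,0,0,0,0,0,0,0,0,0,0]' --jaw 50

```text
time: 29.45
tool_pos: [0.5833, -0.092, 0.1165]
orientation: [-0.0, 0.626, 0.78, 0.0]
force: [0.6, 0.2, -1.2]
opening: 0.0498
finger_force: 0.0
```

Call:
play_rows --motion '[0,0,0.05,0,0,0,0,0,0.1,0,0,0,0,0,0.15,0,0,0,0,0,0.2,0,0,0,0,0,0.24,0,0,0,0,0,0.24,0,0,0,0,0,0.24,0,0,0,0,0,0.24,0,0,0]'

```text
time: 30.45
tool_pos: [0.5826, -0.0919, 0.2945]
orientation: [-0.001, 0.626, 0.78, -0.001]
force: [0.1, 0.2, 1.1]
opening: 0.0499
finger_force: 0.0
```

```bash
python3 st.py; cat > m5.py <<'E'
import sys
from meas import *
im,d,p=shot('wrist');np.savez('w5.npz',im=im,d=d,pose=p['pose'])
P=meas(im,d,p);cen=np.array([584.,-92.3])
rr=np.hypot(P[...,0]-.584,P[...,1]+.0923)
hsv=cv2.cvtColor(im,cv2.COLOR_RGB2HSV)
top=((rr<.05)&(P[...,2]>.134)&(P[...,2]<.146)).astype(np.uint8)
n,l,st,c=cv2.connectedComponentsWithStats(top);top=l==1+st[1:,4].argmax()
Q=np.array([onz(p,*x,.140)[:2] for x in np.argwhere(top)[:,::-1].astype(float)])*1000
print('wing',cv2.minAreaRect(Q.astype(np.float32)),cv2.fitLine(Q.astype(np.float32),cv2.DIST_L2,0,.01,.01).ravel(),len(Q))
rim=((rr>.024)&(rr<.046)&(abs(P[...,2]-.09)<.006)&(hsv[...,2]<120)).astype(np.uint8)
n,l,st,c=cv2.connectedComponentsWithStats(rim,connectivity=8)
for k in range(1,n):
    if st[k,4]>5:
        R=np.array([onz(p,*x,.090)[:2] for x in np.argwhere(l==k)[:,::-1].astype(float)])*1000-cen
        m=R.mean(0);L=cv2.fitLine(R.astype(np.float32),cv2.DIST_L2,0,.01,.01).ravel()
        print('dark',st[k,4],'ang',np.degrees(np.arctan2(m[1],m[0])).round(1),'r',np.hypot(*m).round(1),'line',np.degrees(np.arctan2(L[1],L[0])).round(1))
v,u=np.where(top);u0,v0=int(u.mean())-75,int(v.mean())-56;u0,v0=max(u0,0),max(v0,0)
print(u0,v0);cv2.imwrite('pics/'+sys.argv[1],cv2.resize(im[v0:v0+112,u0:u0+150,::-1],(800,597),interpolation=cv2.INTER_CUBIC))
E
python3 m5.py w5.png
```

```text
30.45 wing deg -77.45 J6 -0.462 pos [ 0.5826 -0.0919  0.2945] F [0.11 0.18 1.07] M [-0.033  0.033  0.001] T6 -0.0 open 0.04989334346000034 ff 0.0
wing ((584.4429931640625, -95.22980499267578), (9.029857635498047, 59.801475524902344), 12.963682174682617) [ 2.3287426e-01 -9.7250688e-01  5.8441272e+02 -9.3816452e+01] 432
dark 6 ang -6.6 r 42.5 line -7.3
dark 49 ang -123.4 r 35.1 line 55.3
184 125
```

View pics/w5.png

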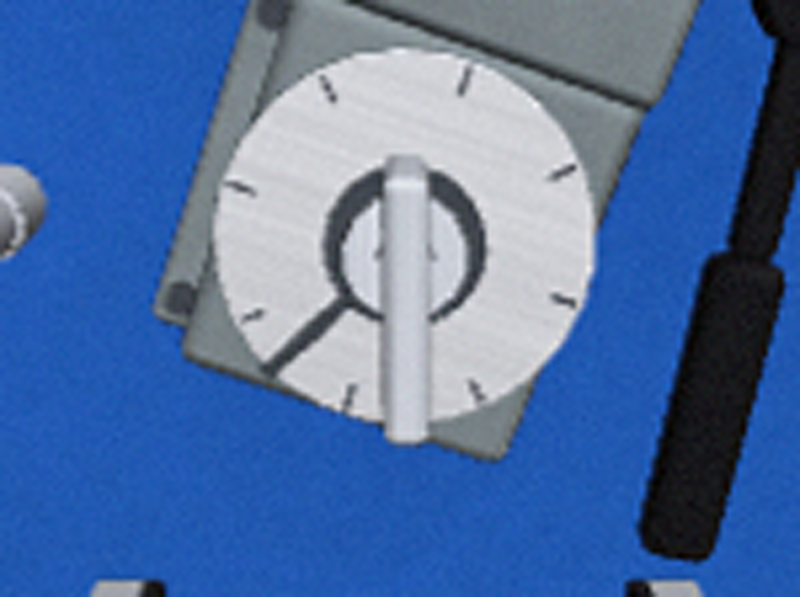

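The needle lies from crop (345,300) to its tip at (268,370), with the wing straight down the crop. Using the eight marks as a common reference should give an unbiased difference.

```bash
python3 - <<'E'
from h import *
z=np.load('w5.npz');p=camera_params('wrist');p['pose']=z['pose']
f=lambda x,y,h=.089:onz(p,184+x*150/800-.4,125+y*112/597-.4,h)[:2]*1000
m=np.array([f(*q) for q in((328,88),(465,80),(563,172),(565,299),(475,390),(349,398),(253,315),(240,187))])
c=m.mean(0);a=lambda v:np.degrees(np.arctan2(v[1],v[0])).round(1)
print(c,[(a(x-c),np.hypot(*(x-c)).round(1)) for x in m])
for q in((268,370),(305,337),(340,304)): v=f(*q,.091)-c;print(a(v),np.hypot(*v))
w=f(406,440,.14);w0=f(406,185,.14);print('wing ends',w,w0,a(w-w0),a(f(406,432,.14)-c))
E
```

```text
[584.44724748 -92.17107628] [(np.float64(128.3), np.float64(42.1)), (np.float64(83.0), np.float64(42.3)), (np.float64(37.7), np.float64(42.2)), (np.float64(-6.6), np.float64(42.2)), (np.float64(-52.1), np.float64(41.8)), (np.float64(-96.8), np.float64(42.4)), (np.float64(-141.8), np.float64(41.9)), (np.float64(173.1), np.float64(42.4))]
-124.4 46.78067073533438
-124.2 33.95814726776796
-124.8 21.692054726474467
wing ends [ 591.60160743 -123.16695443] [579.20647938 -68.38277852] -77.3 -77.0
```

The needle is at -124.4° and the wing at -77.2°, so the gap is 47.2°. There is time to trim 2° clockwise, so I regrasp.

Call:
play_rows --motion '[0.001,0,-0.05,0,0,0,0.001,0,-0.1,0,0,0,0.001,0,-0.15,0,0,0,0.001,0,-0.2,0,0,0,0.001,0,-0.238,0,0,0,0.001,0,-0.238,0,0,0,0.001,0,-0.238,0,0,0,0.001,0,-0.238,0,0,0]'

```text
time: 31.5
tool_pos: [0.5852, -0.0924, 0.12]
orientation: [0.001, 0.626, 0.78, 0.001]
force: [0.1, -0.3, 0.9]
opening: 0.05
finger_force: 0.0
```

Call:
play_rows --motion '[0,0,0,0,0,0,0,0,0,0,0,0,0,0,0,0,0,0,0,0,0,0,0,0,0,0,0,0,0,0,0,0,0,0,0,0,0,0,0,0,0,0,0,0,0,0,0,0]' --jaw 4 --squeeze 80

```text
time: 32.5
tool_pos: [0.5844, -0.0921, 0.1189]
orientation: [0.001, 0.626, 0.78, 0.0]
force: [-1.9, 0.1, 7.4]
opening: 0.0092
finger_force: 78.4
```

Call:
play_rows --motion '[0,0,0,0,0,-0.03,0,0,0,0,0,-0.06,0,0,0,0,0,-0.077,0,0,0,0,0,-0.077,0,0,0,0,0,-0.077,0,0,0,0,0,-0.077,0,0,0,0,0,-0.077,0,0,0,0,0,-0.077]'

```text
time: 33.5
tool_pos: [0.5845, -0.0921, 0.1189]
orientation: [0.001, 0.64, 0.768, 0.0]
force: [-1.9, 0.1, 5.5]
opening: 0.0087
finger_force: 78.5
```

Call:
play_rows --motion '[0,0,0,0,0,0,0,0,0,0,0,0,0,0,0,0,0,0,0,0,0,0,0,0,0,0,0,0,0,0,0,0,0,0,0,0,0,0,0,0,0,0,0,0,0,0,0,0]' --jaw 50

```text
time: 34.5
tool_pos: [0.584, -0.092, 0.118]
orientation: [0.0, 0.64, 0.768, 0.0]
force: [0.5, 0.3, -0.5]
opening: 0.0501
finger_force: 0.0
```

Call:
play_rows --motion '[0,0,0.05,0,0,0,0,0,0.1,0,0,0,0,0,0.15,0,0,0,0,0,0.2,0,0,0,0,0,0.24,0,0,0,0,0,0.24,0,0,0,0,0,0.24,0,0,0,0,0,0.24,0,0,0]'

```text
time: 35.5
tool_pos: [0.5833, -0.0919, 0.296]
orientation: [-0.001, 0.64, 0.768, -0.001]
force: [0.0, 0.3, -1.3]
opening: 0.05
finger_force: 0.0
```

```bash
python3 st.py; python3 m5.py w6.png
```

```text
35.5 wing deg -79.66 J6 -0.424 pos [ 0.5833 -0.0919  0.296 ] F [ 0.03  0.34 -1.34] M [ 0.018 -0.007 -0.022] T6 0.0 open 0.05001539326009959 ff 0.0
wing ((585.1527099609375, -95.10125732421875), (9.321277618408203, 58.87474060058594), 10.232232093811035) [ 1.8050095e-01 -9.8357481e-01  5.8490454e+02 -9.4524605e+01] 450
dark 49 ang -123.2 r 36.6 line 54.9
183 125
```

The wing is now at -79.7° and the needle is still at about -124.5°, a 45° gap. The gripper is clear, so I hand in.

```bash
python3 -c "
from bench import *
print(close_job())"
```

```text
the job is handed in; nothing more can be done
None
```

I bottomed the thumbscrew at a measured 0.27 N m (about 0.23 over its friction), backed it off about 45° from the pointer, released it with the gripper lifted clear, and handed the job in at about 35.5 s; the first back-off went 2° too far, so I regrasped and trimmed it.

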